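# Fasten a drying-peg block with its self-tapping screw and log it on the number drum

### The job

One of the two drying-peg blocks is not fastened yet: its big wing-headed self-tapping screw still stands proud in its pilot hole. Push the screw down firmly while turning it clockwise, so that it cuts its thread, until its flange sits down on the rubber washer and stays there when you let go. Then log the peg by turning the knob of the number drum until 4 stands in the middle of the window, and let go; do not knock over the wash bottle, the tall beaker or the flask.

Things in the scene. Friction and masses are not known exactly. Their poses are not given: they have to be found in the camera images.
- screw_turn: Steel wing-headed self-tapping screw to be driven, upright in the unfastened block. Origin: centre of its grip bar, on the screw axis, 60 mm above the table at the start. The bar is 60 mm long (this x axis), 14 mm thick (y) and 30 mm high (z up). It turns either way without end; clockwise seen from above drives it in.
- screw_flange (a point): Centre of the upper face of the screw's round flange (56 mm across, 6 mm thick), directly under the grip bar, 15 mm below the bar's centre; fingertips may push on it. Its underside stands 6 mm above the rubber washer at the start.
- pilot_hole (a point): Pilot hole: centre of the top of the black rubber washer (46 mm across) on the block, 33 mm above the table. The screw bites only while pushed down with over about 12 N (15 to 20 N is good); with less it spins idly. Once pushed it catches within 1/8 turn. The hole is springy: the screw gives about 1 mm per 5 N of push and comes back up when released.
- screw_depth (a joint): How far the screw head has gone down (m): 0 at the start, 0.006 to 0.007 when the flange sits on the washer with the screw released; includes the springy give while pushed. Biting, it sinks 8 mm per turn: about 0.8 turn in all, in part turns with regrasps if wanted; it keeps its depth when released. Once home it idles: turning further does no harm.
- block: Unfastened white peg block, 180 x 90 x 30 mm, held to the table for now (does not move). Origin: on the screw axis at table level; the block reaches from x -45 to +135 mm. A black peg 14 mm thick rises at x = 105 mm and leans away to x = 150 mm, 132 mm high.
- done_block: The other white peg block, already fastened: same block, with the same wing head but standing down on its washer (bar centre 54 mm above the table). A fixed bystander, which may stand on either side. Origin: on its screw axis at table level; x points to its peg.
- drum_grip (a point): Centre of the black grip bar on the knob of the number drum, on the knob's vertical axis, 68 mm above the table. The bar is 60 mm long (along this x axis), 14 mm thick (y) and 30 mm high, on a 52 mm round disc whose upper face is 15 mm below this point; it turns with the drum. The knob stands on a grey box 130 x 130 x 45 mm.
- number_drum (a joint): Drum angle (rad), growing clockwise seen from above; light friction, no detents, stays where it is left. Numbers 1 to 9 stand on it every 0.698 rad (40 degrees): number n is in the middle of the window at (n - 1) x 0.698, so 4 at 2.094. It starts before 4, between 1 and nearly 3; range -0.1 to 5.685.
- counter_top (a point): Centre of the top of the grey box, 45 mm above the table, on the drum's axis. The window, 24 x 22 mm, lies on its +x side (away from the robot), its centre 42 mm from the axis; the numbers, 17 mm high, have their tops towards the axis.
- wash_bottle_mid (a point): Centre of the white wash bottle with a red cap, 64 mm across and 150 mm tall, loose; z up along it.
- beaker_mid (a point): Centre of the tall glass beaker, 80 mm across and 100 mm tall, loose; z up along it.
- conical_flask_mid (a point): Centre of the glass conical flask, 72 mm across its foot and 104 mm tall, loose; z up along it.
Things that resemble listed ones, but are neither listed nor needed, are in the scene too. Of the things shaped like the part that bears drum_grip, the grey one is meant. What is shaped like the block but purple is not meant.

How it is judged:
On the way, in this order (a step that is already met when the one before it is completed fails the run):
1. the screw is home: released, its flange within 1.2 mm of the washer (value of joint screw_depth above 0.0048 m and contact force between each of the fingers, the arm and screw_turn below 0.5 N), for 0.3 s.
2. number 4 is in the middle of the window (value of joint number_drum between 1.954 and 2.234 rad), for 0.2 s.
At the end, for the whole second after the job is handed in: The screw has stayed down at least 4.8 mm of its 6 mm with nothing pushing it, and the drum is at rest with number 4 in the middle of the window (2.094 rad, within 0.14 rad) (all of step 2 and value of joint screw_depth above 0.0048 m and velocity of joint number_drum between -0.05 and 0.05 rad/s); the robot touches nothing.
It fails at once if the wash bottle, the tall beaker or the conical flask is knocked over (angle between any of wash_bottle_mid, beaker_mid, conical_flask_mid's own z axis and vertical above 0.7 rad).
It also fails if it takes over 72 s, if anything falls off the work surface, if the arm or the gripper's body presses on something with over 40 N, if the wrist force passes 120 N, or if a joint passes its speed limit or range.

### The arm

A 7-joint arm with a two-finger parallel gripper is mounted at the origin on the work surface. World frame = base frame: x ahead of the robot, y to its left, z up, the work surface at z = 0. Lengths are in m, angles in rad, forces in N, time in s.
With the tool pointing down it reaches from about 0.4 to 0.9 m from the base axis. Payload 5.6 kg.
Tool frame: the origin (TCP) lies between the finger pads; the fingertips stand 8 mm ahead of it and the grasp point (between the pads) lies 11 mm behind it; z points along the fingers, y is the direction in which the jaws open and shut (so a half turn about z gives the same grasp; the last joint's range is limited). The gripper opens to 92 mm and grips with 3 to 60 N. Pads are 20 mm wide; open, the fingers measure 128 mm over their backs; the gripper's body (75 mm by 189 mm) begins 69 mm behind the grasp point.
Start: joints at [-1.15, 0.468, -0.012, 1.603, 0.006, 1.071, -0.056], TCP at [0.291, 0.581, 0.223] pointing down, gripper open.
Joint ranges: [-2.53, 2.53], [-0.31, 2.02], [-1.57, 1.55], [0.28, 2.44], [-1.29, 4.43], [0.15, 1.84], [-2.92, 2.92]. Speed limits (rad/s): [2.57, 2.57, 3.14, 3.14, 3.14, 3.14, 3.14].

### API

Orientations are given as a rotation vector (axis times angle).
In Python, from rig import observe, camera, camera_model, hand_in gives the robot as it stands.
- The arm moves only by the shell command python3 -m inch 'ROWS' [FORCE]. ROWS is JSON, a list that holds one entry, the list of rows, each a list of 7 numbers: the shift along the world's x, y, z in mm, then the turn, a rotation vector about the world's x, y, z in rad, then the opening, from -1 (shut) to 1 (fully open). In form: [[[tx, ty, tz, ax, ay, az, hand], ...]]. A call has 1 to 5 rows; each row is the pose to reach, as a shift and turn from the pose commanded when the call began; what a row does not reach only later rows make up. A row lasts 1/8 s, in which the tool goes at most 62.5 mm and 10.7 degrees, less where a joint would pass 70% of its speed; a pose out of reach is approached as far as the arm can. A call with a gripper value outside its range is refused whole. The fingers move at their own pace and stop on an object; FORCE is the grip in N (left out, the last holds). Time passes only in rows, so rows that repeat a pose let the fingers close. It gives the time, the measured TCP pose, the force and the opening at its end, in the units of the state.
- observe(): the state, without advancing time (a new reading comes with each control period).
- camera(name): name is "side" or "top"; returns the picture (400x640x3 uint8, red, green, blue); there is no depth.
- camera_model(name): a dict with "fov_y" (degrees; the focal length in pixels is half the picture's height over the tangent of half this angle, whatever the lens; pixels are square), "cx", "cy" (the principal point, pixels), "R" (3x3) and "t" (3): a world point X has camera coordinates R X + t. Camera axes: x right, y down, z forward; pixel columns grow to the right and rows downward; lengths in m; the calibration is good to about 2 mm. A picture is of the moment at which its call begins. camera_model takes no time and is no camera call.
- hand_in(): hands the job in, once; it reports no verdict.
The state is a dict: "clock": time; "joint_positions": joint angles; "qd": joint speeds; "tau": joint torques, N m; "eef_pos": TCP position; "ee_rot": TCP orientation; "contact_force": force on the tool from outside, world axes, zero at the start; "ft_torque": the same for the moment, N m; "gripper_width": finger opening in m.
Only numpy, scipy, OpenCV 4.12 (cv2) and the standard library are available. Lean on these libraries where they do the work, as an engineer would, in place of code of your own. Each camera call takes 0.05 s, during which the arm holds its last target. There are 200 camera calls.

## Working session

There is one attempt and no reset: what is moved stays moved. The work goes in short steps, Python scripts to look and compute and a shell command to move; the robot and the scene stay as the last step left them, time stands still between calls to the robot, and variables do not carry over. Pictures are saved under pics/ and viewed, about 8 in all and at most 12, crops included, and the job is handed in when it is done.

```bash
mkdir -p pics; ls; cat > h.py <<'E'
import numpy as np,cv2
from rig import observe,camera,camera_model
def f(n):
    m=camera_model(n);return m,200/np.tan(np.radians(m['fov_y'])/2)
def ray(n,u,v,z):
    m,k=f(n);R=np.array(m['R']);t=np.array(m['t']);c=-R.T@t
    d=R.T@np.array([(u-m['cx'])/k,(v-m['cy'])/k,1]);return c+d*(z-c[2])/d[2]
def proj(n,X):
    m,k=f(n);p=np.array(m['R'])@np.array(X)+np.array(m['t']);return np.array([m['cx']+k*p[0]/p[2],m['cy']+k*p[1]/p[2]])
E
python3 - <<'E'
from h import *
for n in('top','side'):
    im=camera(n);cv2.imwrite(f'pics/{n}0.png',im[:,:,::-1]);m=camera_model(n);print(m)
print(observe())
E
```

```text
pics
{'fov_y': 43.60835511475534, 'cx': 308.2037460678973, 'cy': 209.26156079672103, 'R': array([[ 1.05592823e-02, -9.99942659e-01,  1.78325522e-03],
       [-9.83443734e-01, -1.07076597e-02, -1.80897120e-01],
       [ 1.80905842e-01,  1.56412577e-04, -9.83500408e-01]]), 't': array([0.16676672, 0.471584  , 1.4331372 ])}
{'fov_y': 44.744686499762054, 'cx': 314.2418372772292, 'cy': 207.0056699636019, 'R': array([[ 0.99449999, -0.10417252,  0.01085616],
       [-0.07400307, -0.77224143, -0.63100453],
       [ 0.0741169 ,  0.62673061, -0.77570318]]), 't': array([-0.42845529,  0.2102573 ,  1.18481241])}
{'clock': 0.1, 'joint_positions': array([-1.14999622,  0.46828728, -0.01160928,  1.60351841,  0.0059899 ,
        1.07137113, -0.05628569]), 'qd': array([-7.12130709e-04, -3.12465962e-03,  7.28984930e-05, -2.13765549e-03,
        2.12724484e-04, -1.75942402e-03, -5.85836750e-05]), 'tau': array([ 1.07732438e-03, -5.21645451e+01, -1.25471887e-02, -2.44367838e+01,
       -5.68309904e-02,  1.39958164e-02,  8.16437205e-05]), 'eef_pos': array([0.29060727, 0.58086085, 0.2217422 ]), 'ee_rot': array([-7.22039288e-01, -3.05722802e+00,  2.40015622e-03]), 'contact_force': array([-0.51277026,  0.36707712,  0.85164066]), 'ft_torque': array([-0.00967684,  0.03164862, -0.00173259]), 'gripper_width': 0.09179241124410678}
```

View pics/top0.png

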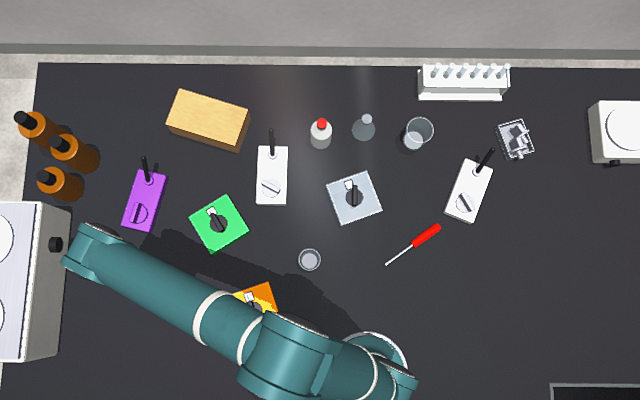

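View pics/side0.png

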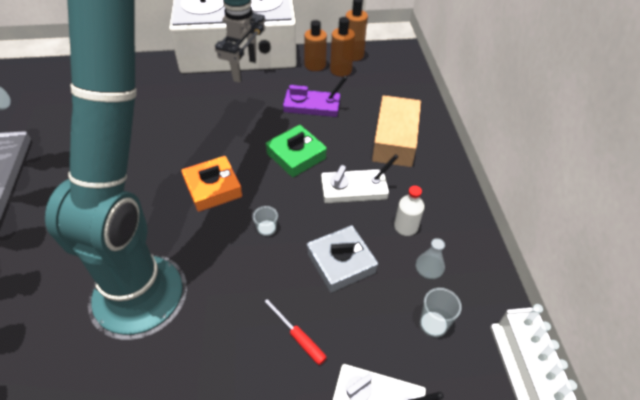

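The top view shows white blocks at about (272,175) and (468,190) and the grey drum at (354,197). The red-capped bottle is at (320,133), the flask at (364,127) and the beaker at (418,134). I need zoomed crops to tell which white block is unfastened and to read the drum.

```bash
python3 - <<'E'
from h import *
t=cv2.imread('pics/top0.png');s=cv2.imread('pics/side0.png')
def c(im,x,y,w=90,h=70,k=4): return cv2.resize(im[y:y+h,x:x+w],(w*k,h*k),interpolation=cv2.INTER_CUBIC)
a=[c(t,230,140),c(t,425,155)];b=[c(s,310,145),c(t,310,162)]
cv2.imwrite('pics/crops.png',np.vstack([np.hstack(a),np.hstack(b)]))
E
```

```text
(no output)
```

View pics/crops.png

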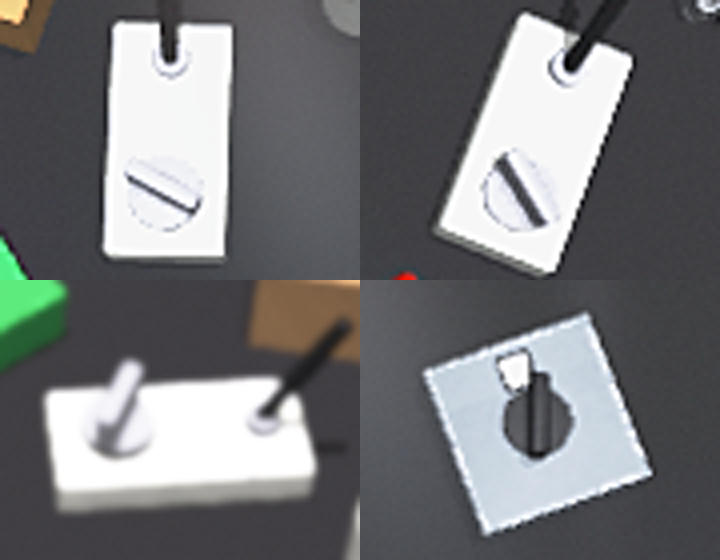

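```bash
python3 - <<'E'
from h import *
t=cv2.imread('pics/top0.png');s=cv2.imread('pics/side0.png')
def c(im,x,y,w=45,h=34,k=8): return cv2.resize(im[y:y+h,x:x+w],(w*k,h*k),interpolation=cv2.INTER_CUBIC)
cv2.imwrite('pics/crops2.png',np.vstack([np.hstack([c(s,318,160),c(s,335,366)]),np.hstack([c(t,249,171),c(t,442,187)])]))
g=cv2.cvtColor(t,cv2.COLOR_BGR2GRAY);hsv=cv2.cvtColor(t,cv2.COLOR_BGR2HSV)
# white blocks + grey box
for nm,im,cam in(('top',t,'top'),('side',s,'side')):
  hsv=cv2.cvtColor(im,cv2.COLOR_BGR2HSV)
  m=((hsv[...,2]>165)&(hsv[...,1]<50)).astype('u1')
  m=cv2.morphologyEx(m,cv2.MORPH_CLOSE,np.ones((5,5)))
  for q in cv2.findContours(m,0,1)[0]:
    a=cv2.contourArea(q)
    if 800<a<5000: 
      r=cv2.minAreaRect(q);print(nm,a,r,[ray(nm,*p,.03 if a<9999 else 0).round(3)[:2].tolist() for p in cv2.boxPoints(r)])
E
```

```text
top 1841.5 ((353.84930419921875, 197.4315185546875), (44.241554260253906, 44.59267807006836), 69.44395446777344) [[0.548, 0.122], [0.598, -0.005], [0.471, -0.049], [0.423, 0.075]]
top 1687.0 ((468.7911376953125, 190.1109161376953), (31.016094207763672, 58.29423904418945), 20.854459762573242) [[0.469, -0.232], [0.638, -0.302], [0.604, -0.388], [0.436, -0.317]]
top 1634.0 ((271.42999267578125, 174.38027954101562), (30.281023025512695, 58.06312561035156), 1.6846843957901) [[0.49, 0.329], [0.67, 0.33], [0.668, 0.237], [0.488, 0.239]]
top 851.0 ((517.0670166015625, 138.97422790527344), (39.056922912597656, 26.85163116455078), 68.96248626708984) [[0.74, -0.408], [0.772, -0.487], [0.656, -0.522], [0.625, -0.443]]
top 2136.0 ((618.5, 128.5), (57.0, 41.0), 90.0) [[0.827, -0.725], [0.828, -0.852], [0.645, -0.832], [0.643, -0.707]]
side 2109.5 ((379.0, 381.5), (35.0, 92.0), 90.0) [[0.447, -0.234], [0.645, -0.254], [0.626, -0.326], [0.437, -0.307]]
side 2295.0 ((342.0205383300781, 253.44517517089844), (48.332183837890625, 55.780635833740234), 65.55604553222656) [[0.42, 0.088], [0.562, 0.149], [0.589, 0.008], [0.456, -0.045]]
side 1683.5 ((354.3310546875, 180.97242736816406), (33.88256072998047, 65.77203369140625), 85.2363510131836) [[0.485, 0.353], [0.68, 0.357], [0.662, 0.227], [0.478, 0.225]]
side 1218.5 ((34.4566764831543, 46.96013641357422), (18.85863494873047, 69.68952941894531), 87.61405944824219) [[-0.637, 1.123], [-0.384, 1.121], [-0.355, 0.994], [-0.598, 0.998]]
side 2412.0 ((300.0, 31.5), (63.0, 100.0), 90.0) [[0.302, 1.333], [0.717, 1.298], [0.649, 0.856], [0.292, 0.887]]
side 3874.5 ((182.0, 34.0), (68.0, 90.0), 90.0) [[-0.163, 1.372], [0.207, 1.341], [0.211, 0.864], [-0.104, 0.892]]
side 1591.0 ((33.5, 13.0), (26.0, 67.0), 90.0) [[-0.72, 1.419], [-0.448, 1.396], [-0.406, 1.193], [-0.661, 1.215]]
```

View pics/crops2.png

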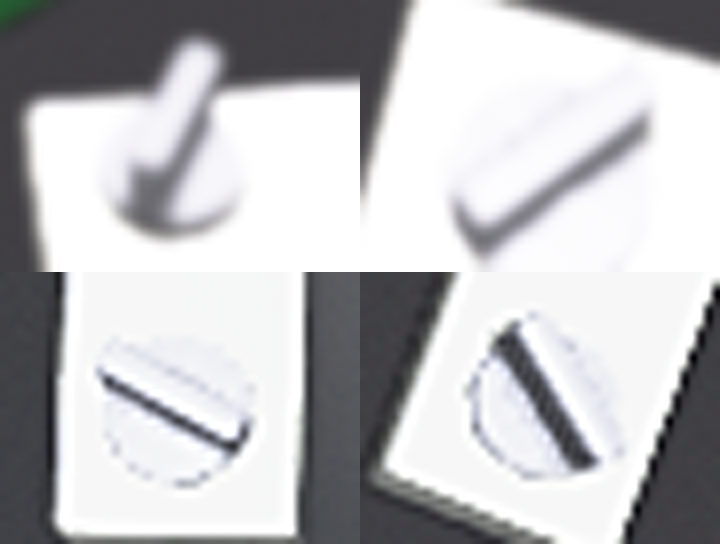

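The two side-view crops look too alike to judge by eye, so I'll triangulate the bar tops. A standing screw should give 75 mm and a fastened one 69 mm.

```bash
python3 - <<'E'
from h import *
def P(n):
    m,k=f(n);return np.array([[k,0,m['cx']],[0,k,m['cy']],[0,0,1]])@np.c_[np.array(m['R']),np.array(m['t'])]
def tri(a,b):
    X=cv2.triangulatePoints(P('top'),P('side'),np.array(a,float),np.array(b,float)).ravel();X=X[:3]/X[3]
    return X.round(4),(proj('top',X)-a).round(2),(proj('side',X)-b).round(2)
print('L',tri((271.1,185.6),(340.1,173.1)));print('R',tri((468.1,201.6),(359.3,384.9)))
for nm,z,uv in(('Ltop',.075,(271.1,185.6)),('Rtop',.075,(468.1,201.6)),):
  for z in(.069,.075): print(nm,z,ray('top',*uv,z).round(4),proj('side',ray('top',*uv,z)))
t=cv2.cvtColor(cv2.imread('pics/side0.png'),6).astype(int)
print(t[160:196,330:352:2]); 
print(t[374:400,342:372:2])
E
```

```text
L (array([0.5318, 0.2804, 0.0762]), array([0.01, 0.22]), array([ 0.24, -0.07]))
R (array([ 0.4925, -0.2947,  0.0641]), array([0.03, 0.4 ]), array([ 0.6 , -0.16]))
Ltop 0.069 [0.5341 0.281  0.069 ] [341.01045932 174.59586827]
Ltop 0.075 [0.5327 0.2806 0.075 ] [340.64983874 173.26935206]
Rtop 0.069 [ 0.4927 -0.2931  0.069 ] [360.0616125  383.06847259]
Rtop 0.075 [ 0.4915 -0.2911  0.075 ] [359.55598706 381.12059906]
[[ 64  64  63  64  63  64  64  64  63  64  63]
 [ 64  63  64  64  63  64  63  64  63  63  63]
 [ 64  64  64  63  63  63  64  63  63  64  63]
 [ 64  64  64  64  63  66  70  65  64  64  63]
 [ 64  64  64  64  64  79 104  81  65  64  63]
 [ 64  64  64  64  66 114 166 128  72  63  64]
 [ 65  63  63  64  74 159 222 182  84  64  64]
 [ 64  64  63  64  88 199 240 211  91  64  64]
 [ 64  64  63  66 110 224 244 209  88  63  64]
 [ 64  64  64  68 139 236 243 187  82  70  74]
 [ 69  72  76  83 172 241 238 160 107 112 127]
 [108 116 131 131 205 244 229 155 184 199 216]
 [194 201 210 197 230 244 214 182 246 251 252]
 [250 248 245 234 241 243 186 205 254 255 255]
 [255 253 250 243 245 238
[... 1948 characters left out ...]
9 251]
 [255 254 241 246 252 253 251 231 161 145 200 239 250 250 251]
 [255 254 226 240 252 252 243 186 134 191 239 249 251 251 251]
 [255 255 212 225 252 248 212 141 154 232 250 251 251 251 251]
 [255 255 212 193 245 229 158 133 201 247 252 252 251 251 251]
 [255 255 222 158 217 181 129 165 236 251 252 252 252 251 251]
 [255 255 239 135 159 136 150 215 248 252 252 252 252 251 250]
 [255 255 250 147 122 133 202 244 251 252 252 252 252 251 252]
 [255 255 254 185 122 166 238 251 252 252 252 252 252 250 253]
 [255 255 255 228 151 214 250 253 253 252 252 252 252 249 254]
 [255 255 255 248 197 239 252 253 253 252 252 252 249 250 255]
 [255 255 255 253 227 247 253 253 253 253 252 252 245 252 255]]
```

Left gives 76 mm and right 64 mm, so the left block is the unfastened one. Its axis is at about (0.5325, 0.281), with the bar yaw about 61°. Next I move above it with the jaws across the bar, which is a turn of +88°.

```bash
python3 -m inch '[[[50,-60,0,0,0,0.18,1],[100,-120,0,0,0,0.36,1],[145,-180,0,0,0,0.54,1],[195,-240,0,0,0,0.72,1],[242,-300,0,0,0,0.9,1]]]' 20; python3 -m inch '[[[0,0,-10,0,0,0.16,1],[0,0,-30,0,0,0.32,1],[0,0,-60,0,0,0.48,1],[0,0,-80,0,0,0.63,1],[0,0,-80,0,0,0.63,1]]]'
python3 - <<'E'
from h import *
from scipy.spatial.transform import Rotation as R
o=observe();print(o['joint_positions'].round(2),o['contact_force'],R.from_rotvec(o['ee_rot']).as_matrix().round(3))
t=camera('top')[:,:,::-1];s=camera('side')[:,:,::-1]
def c(im,x,y,w=100,h=100,k=4): return cv2.resize(im[y:y+h,x:x+w],(w*k,h*k),interpolation=cv2.INTER_CUBIC)
cv2.imwrite('pics/a1.png',np.hstack([c(s,290,110),c(s,310,205)]))
E
```

```text
clock: 0.72
eef_pos: [0.4865, 0.339, 0.2223]
ee_rot: [0.68, -3.067, 0.0]
contact_force: [1.1, 0.7, 0.3]
gripper_width: 0.0919
clock: 1.35
eef_pos: [0.4845, 0.3398, 0.1407]
ee_rot: [1.584, -2.708, -0.0]
contact_force: [0.1, -0.2, 0.7]
gripper_width: 0.0919
[-0.5   0.48 -0.22  1.8   0.13  0.87  1.85] [ 0.05195852 -0.20392994  0.71246549] [[-0.49  -0.872 -0.004]
 [-0.872  0.49  -0.002]
 [ 0.004  0.002 -1.   ]]
```

View pics/a1.png

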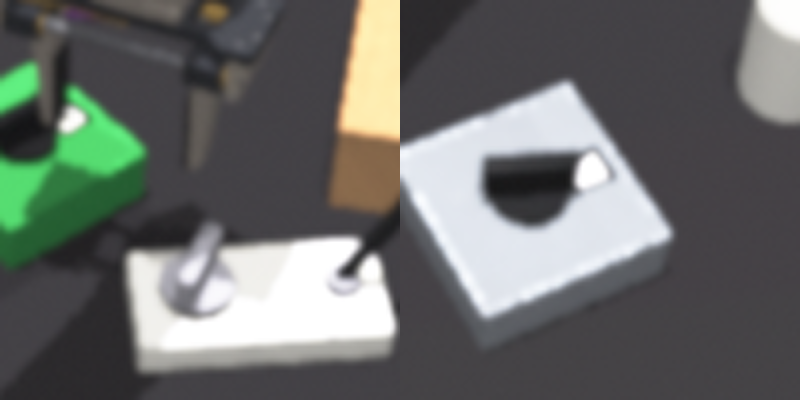

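The move stopped short at (0.4845, 0.340) because of the speed cap, but the orientation is right. I'll go the remaining (+48, -59) mm and then descend.

```bash
python3 -m inch '[[[16,-20,0,0,0,0,1],[32,-40,0,0,0,0,1],[48,-59,0,0,0,0,1],[48,-59,0,0,0,0,1],[48,-59,0,0,0,0,1]]]'; python3 - <<'E'
from h import *
o=observe();print(o['eef_pos'])
t=camera('top')[:,:,::-1];s=camera('side')[:,:,::-1]
def c(im,x,y,w=80,h=80,k=5): return cv2.resize(im[y:y+h,x:x+w],(w*k,h*k),interpolation=cv2.INTER_CUBIC)
cv2.imwrite('pics/a2.png',np.hstack([c(s,300,130),c(t,314,155)]))
E
```

```text
clock: 2.08
eef_pos: [0.5331, 0.2832, 0.1433]
ee_rot: [-1.588, 2.709, 0.001]
contact_force: [-0.0, 0.3, 0.2]
gripper_width: 0.0923
[0.53310439 0.2831975  0.14330828]
```

View pics/a2.png

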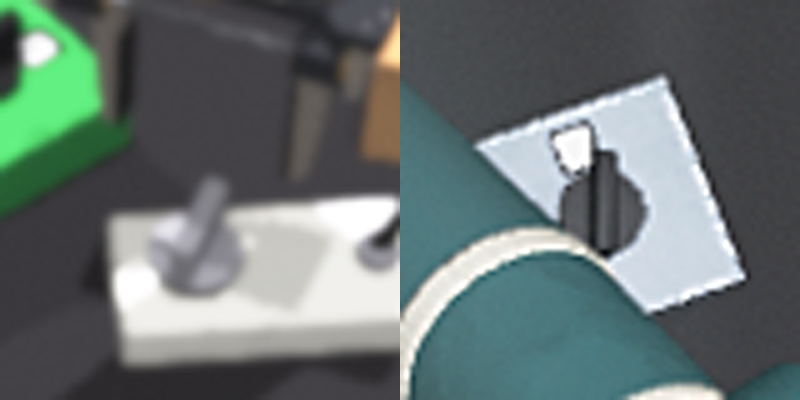

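The fingers straddle the bar, so I'll descend and close.

```bash
python3 -m inch '[[[0,-1,-30,0,0,0,1],[0,-1,-60,0,0,0,1],[0,-1,-86,0,0,0,1],[0,-1,-86,0,0,0,1],[0,-1,-86,0,0,0,-1]]]' 25; python3 -m inch '[[[0,0,0,0,0,0,-1],[0,0,0,0,0,0,-1],[0,0,0,0,0,0,-1],[0,0,0,0,0,0,-1],[0,0,0,0,0,0,-1]]]' ; python3 -m inch '[[[0,0,-2,0,0,0,-1],[0,0,-4,0,0,0,-1],[0,0,-4,0,0,0,-1],[0,0,-4,0,0,0,-1]]]'
```

```text
clock: 2.8
eef_pos: [0.5338, 0.2819, 0.0576]
ee_rot: [-1.589, 2.709, 0.001]
contact_force: [0.4, 0.0, 0.3]
gripper_width: 0.0841
clock: 3.42
eef_pos: [0.5336, 0.2808, 0.0566]
ee_rot: [1.589, -2.71, -0.0]
contact_force: [0.3, 0.4, -0.0]
gripper_width: 0.0338
clock: 3.92
eef_pos: [0.5308, 0.2826, 0.0526]
ee_rot: [1.59, -2.706, -0.004]
contact_force: [-7.1, 1.2, 5.1]
gripper_width: 0.014
```

It grips at 14 mm with some lateral load (-7 N in x). I'll re-centre and push.

```bash
python3 -m inch '[[[-2,1,-1,0,0,0,-1],[-3,1.5,-2,0,0,0,-1],[-3,1.5,-3,0,0,0,-1],[-3,1.5,-3,0,0,0,-1]]]' 40
```

```text
clock: 4.42
eef_pos: [0.5307, 0.2826, 0.051]
ee_rot: [-1.589, 2.71, -0.0]
contact_force: [-3.4, -2.0, 12.9]
gripper_width: 0.014
```

```bash
python3 -m inch '[[[-1,1,-1.5,0,0,0,-1],[-1,1,-1.5,0,0,-0.17,-1],[-1,1,-1.5,0,0,-0.34,-1],[-1,1,-1.5,0,0,-0.51,-1],[-1,1,-1.8,0,0,-0.68,-1]]]'
```

```text
clock: 5.05
eef_pos: [0.5292, 0.2845, 0.0497]
ee_rot: [-0.586, 3.086, 0.002]
contact_force: [-5.3, -0.1, 15.3]
gripper_width: 0.0137
```

```bash
python3 -m inch '[[[0,0,-0.6,0,0,-0.17,-1],[0,0,-1,0,0,-0.34,-1],[0,0,-1.2,0,0,-0.51,-1],[0,0,-1.4,0,0,-0.68,-1],[0,0,-1.6,0,0,-0.85,-1]]]'
```

```text
clock: 5.68
eef_pos: [0.5294, 0.2873, 0.0485]
ee_rot: [-0.736, -3.054, -0.008]
contact_force: [-5.4, 5.2, 14.8]
gripper_width: 0.0138
```

```bash
python3 -m inch '[[[-1,2,-0.6,0,0,-0.17,-1],[-1,2,-0.9,0,0,-0.34,-1],[-1,2,-1.1,0,0,-0.51,-1],[-1,2,-1.4,0,0,-0.68,-1],[-1,2,-1.6,0,0,-0.85,-1]]]'
```

```text
clock: 6.3
eef_pos: [0.5317, 0.2892, 0.0477]
ee_rot: [1.929, 2.477, 0.014]
contact_force: [1.5, 5.2, 13.0]
gripper_width: 0.0139
```

```bash
python3 -m inch '[[[0,0,-0.3,0,0,-0.17,-1],[0,0,-0.6,0,0,-0.34,-1],[0,0,-0.9,0,0,-0.51,-1],[0,0,-1.1,0,0,-0.68,-1],[0,0,-1.3,0,0,-0.85,-1]]]'; python3 -c "
from h import *
print(observe()['joint_positions'].round(2))"
```

```text
clock: 6.92
eef_pos: [0.5345, 0.2886, 0.047]
ee_rot: [2.781, 1.461, 0.021]
contact_force: [7.2, 4.9, 11.5]
gripper_width: 0.0135
[-1.02  0.7   0.64  1.87 -0.59  0.76 -0.66]
```

```bash
python3 -m inch '[[[1,-1,-1.2,0,0,0,-1],[1.5,-1.5,-1.6,0,0,-0.17,-1],[2,-2,-2,0,0,-0.34,-1],[2,-2.5,-2.2,0,0,-0.51,-1],[2,-3,-2.5,0,0,-0.68,-1]]]'; python3 -c "
from h import *
print(observe()['joint_positions'].round(2))"
```

```text
clock: 7.55
eef_pos: [0.536, 0.2868, 0.0462]
ee_rot: [-3.102, -0.45, -0.018]
contact_force: [0.4, 4.8, 27.2]
gripper_width: 0.0139
[-1.12  0.76  0.8   1.87 -0.75  0.82 -1.21]
```

```bash
python3 -m inch '[[[0,0,0.8,0,0,-0.17,-1],[0,0.5,0.8,0,0,-0.34,-1],[-0.5,0,0.8,0,0,-0.51,-1],[-1,-1,0.8,0,0,-0.68,-1],[-1,-1,0.8,0,0,-0.85,-1]]]'; python3 -c "
from h import *
print(observe()['joint_positions'].round(2))"
```

```text
clock: 8.18
eef_pos: [0.5356, 0.2838, 0.0463]
ee_rot: [-3.01, 0.87, -0.015]
contact_force: [4.0, 2.2, 20.8]
gripper_width: 0.0137
[-1.23  0.86  0.99  1.88 -0.92  0.92 -1.93]
```

```bash
python3 -m inch '[[[0,-0.5,0,0,0,-0.17,-1],[-0.5,-1,0,0,0,-0.34,-1],[-1,-1.5,0,0,0,-0.51,-1],[-1.5,-2,0,0,0,-0.68,-1],[-1.5,-2,0,0,0,-0.68,-1]]]'; python3 -c "
from h import *
print(observe()['joint_positions'].round(2))"
```

```text
clock: 8.8
eef_pos: [0.5337, 0.2823, 0.0462]
ee_rot: [-2.55, 1.816, -0.009]
contact_force: [3.0, 4.4, 22.0]
gripper_width: 0.0138
[-1.3   0.94  1.12  1.89 -1.03  1.01 -2.52]
```

Before releasing, I'll check the depth by easing the push while still holding and seeing how far the head comes back up.

```bash
python3 -m inch '[[[0,0,1,0,0,0,-1],[0,0,2,0,0,0,-1],[0,0,3,0,0,0,-1],[0,0,4,0,0,0,-1],[0,0,4,0,0,0,-1]]]'
```

```text
clock: 9.43
eef_pos: [0.5336, 0.2823, 0.0475]
ee_rot: [-2.552, 1.815, -0.012]
contact_force: [11.9, 4.6, 0.1]
gripper_width: 0.0135
```

At zero push the head is about 6.1 mm below its start, so it is seated. I'll release and lift.

```bash
python3 -m inch '[[[0,0,2,0,0,0,1],[0,0,3,0,0,0,1],[0,0,3,0,0,0,1],[0,0,3,0,0,0,1],[0,0,3,0,0,0,1]]]'; python3 -m inch '[[[0,0,0,0,0,0,1],[0,0,0,0,0,0,1],[0,0,0,0,0,0,1],[0,0,40,0,0,0,1],[0,0,90,0,0,0,1]]]'; python3 -m inch '[[[0,0,10,0,0,0.17,1],[0,0,10,0,0,0.34,1],[0,0,10,0,0,0.51,1],[0,0,10,0,0,0.68,1],[0,0,10,0,0,0.85,1]]]'; python3 - <<'E'
from h import *
o=observe();print(o['joint_positions'].round(2))
t=camera('top')[:,:,::-1];s=camera('side')[:,:,::-1]
cv2.imwrite('pics/top3.png',t);cv2.imwrite('pics/side3.png',s)
def c(im,x,y,w=40,h=40,k=10): return cv2.resize(im[y:y+h,x:x+w],(w*k,h*k),interpolation=cv2.INTER_CUBIC)
cv2.imwrite('pics/a3.png',np.hstack([c(s,320,160),c(s,325,230)]))
t0=cv2.imread('pics/top0.png');print(cv2.cvtColor(t0,6)[176:206,338:366])
E
```

```text
clock: 10.05
eef_pos: [0.5279, 0.2793, 0.0484]
ee_rot: [2.558, -1.823, -0.0]
contact_force: [-0.7, -0.5, 0.3]
gripper_width: 0.0613
clock: 10.68
eef_pos: [0.5275, 0.279, 0.1389]
ee_rot: [2.557, -1.822, -0.001]
contact_force: [0.0, 1.0, -0.5]
gripper_width: 0.0917
clock: 11.3
eef_pos: [0.528, 0.2793, 0.1486]
ee_rot: [-3.084, 0.597, 0.0]
contact_force: [-1.3, 0.2, -1.1]
gripper_width: 0.092
[-1.3   0.7   1.08  1.85 -0.72  1.05 -1.87]
[[ 76  73  74  72  71  68  63  56  67 100 122 153 220 249 237 246 228 214
  214 213 211 212 213 212 213 211 210 210]
 [ 75  71  67  64  57  71  97 118 181 208 235 251 254 247 227 211 211 215
  215 214 212 210 210 211 213 212 209 208]
 [ 70  64  78 106  98 162 204 234 255 238 234 217 204 203 217 214 214 213
  212 212 210 210 211 211 209 212 211 209]
 [ 75  99 170 215 203 251 250 238 231 199 197 174 103 113 207 218 213 212
  213 211 210 210 213 211 211 210 212 211]
 [147 207 253 248 234 229 201 198 174 121 140 179 196 175 126 221 215 213
  212 212 212 213 214 212 210 211 212 211]
 [227 239 237 210 214 197 104 109 176 209 250 255 255 255 112 212 218 215
  213
[... 2146 characters left out ...]
211 212 211 209 207 211 218 199  82  87  92  95  94  75  38  66  99  86
   70  67  95  91  84  91 160 227 219 216]
 [210 209 211 209 209 210 214 207 144  68  91  97  94  73  35  67 102  83
   71  64  94  92  80 129 213 221 217 216]
 [209 209 209 208 210 211 212 217 203 105  84  95  93  74  37  69 101  84
   70  64  95  85  83 155 228 217 215 215]
 [209 210 209 211 210 212 213 213 221 205  99  84  88  71  37  70 104  85
   68  62  91  84 131 203 221 216 216 215]
 [210 210 210 210 211 211 212 214 214 215 185 120  88  63  33  61  87  71
   52  59 110 149 203 224 218 216 216 216]
 [208 211 212 211 212 212 212 212 213 217 224 218 151  97  27  23  25  15
   61 132 184 234 223 218 216 216 217 216]]
```

View pics/a3.png

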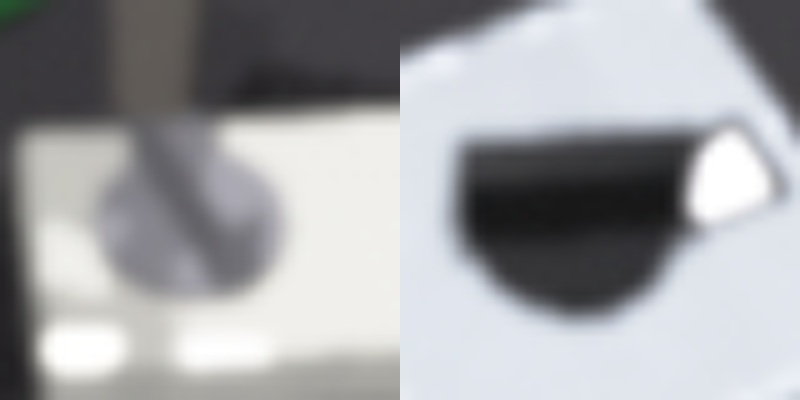

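The screw stayed down with its bar turned about 48° net, and the flange is flat on the block. Next is the drum. The window is blank apart from the part the bar covers, so the reading will come after a small clockwise turn.

```bash
python3 - <<'E'
from h import *
print(ray('top',353.85,197.4,.045),ray('top',354,197,.053),ray('top',355,186,.083),ray('top',355,204.5,.083))
for n,a,z in(('bottle',(321,125),.15),('flask',(366,118),.104),('beaker',(420,128),.1)): print(n,ray('top',*a,z).round(3))
E
python3 -m inch '[[[0,-20,20,0,0,0.18,1],[0,-40,30,0,0,0.36,1],[0,-60,30,0,0,0.54,1],[0,-80,30,0,0,0.72,1],[0,-100,30,0,0,0.9,1]]]'; python3 -m inch '[[[0,-20,0,0,0,0.18,1],[0,-40,0,0,0,0.36,1],[0,-60,0,0,0,0.54,1],[0,-80,0,0,0,0.72,1],[0,-100,0,0,0,0.9,1]]]';python3 -m inch '[[[0,-5,0,0,0,0.18,1],[0,-10,0,0,0,0.36,1],[0,-15,0,0,0,0.54,1],[0,-20,0,0,0,0.72,1],[0,-20,0,0,0,0.9,1]]]'
```

```text
[0.50656163 0.0370182  0.045     ] [0.50609308 0.03731182 0.053     ] [0.53235346 0.03701419 0.083     ] [0.4777753  0.03736211 0.083     ]
bottle [0.692 0.138 0.15 ]
flask [0.732 0.006 0.104]
beaker [ 0.704 -0.153  0.1  ]
clock: 12.02
eef_pos: [0.528, 0.1785, 0.1785]
ee_rot: [3.038, 0.798, -0.001]
contact_force: [-0.2, 0.6, -0.5]
gripper_width: 0.0919
clock: 12.65
eef_pos: [0.5279, 0.0784, 0.1784]
ee_rot: [-2.389, -2.04, 0.001]
contact_force: [-0.0, 0.7, -0.2]
gripper_width: 0.0918
clock: 13.28
eef_pos: [0.5279, 0.0585, 0.1783]
ee_rot: [-1.265, -2.875, 0.001]
contact_force: [-0.2, -0.5, -0.0]
gripper_width: 0.0916
```

```bash
python3 -m inch '[[[-5,-5,0,0,0,0.17,1],[-10,-10,0,0,0,0.34,1],[-15,-15,0,0,0,0.51,1],[-22,-21,0,0,0,0.68,1],[-22,-21,0,0,0,0.83,1]]]' 15; python3 -m inch '[[[0,0,-40,0,0,0,1],[0,0,-80,0,0,0,1],[0,0,-112,0,0,0,1],[0,0,-112,0,0,0,1],[0,0,-112,0,0,0,-1]]]' ; python3 -m inch '[[[0,0,0,0,0,0,-1],[0,0,0,0,0,0,-1],[0,0,0,0,0,0,-1],[0,0,0,0,0,0,-1],[0,0,0,0,0,0,-1]]]'; python3 -m inch '[[[0,0,0,0,0,0,-1],[0,0,0,0,0,0,-1],[0,0,0,0,0,0,-1],[0,0,0,0,0,0,-1]]]'; python3 -c "
from h import *
print(observe()['joint_positions'].round(2))"
```

```text
clock: 13.9
eef_pos: [0.5054, 0.0375, 0.1783]
ee_rot: [0.0, -3.14, 0.0]
contact_force: [1.1, -0.8, 0.5]
gripper_width: 0.0921
clock: 14.52
eef_pos: [0.5067, 0.0381, 0.0674]
ee_rot: [0.002, 3.141, -0.0]
contact_force: [-0.5, -0.8, 0.2]
gripper_width: 0.0839
clock: 15.15
eef_pos: [0.5061, 0.0384, 0.0666]
ee_rot: [-0.0, 3.142, 0.0]
contact_force: [-0.4, -0.1, 0.0]
gripper_width: 0.0339
clock: 15.65
eef_pos: [0.506, 0.0389, 0.0665]
ee_rot: [0.001, -3.141, -0.001]
contact_force: [-0.5, 2.2, -1.1]
gripper_width: 0.014
[-0.4   0.47  0.31  2.08 -0.24  0.63  1.65]
```

```bash
python3 -m inch '[[[0,0,0,0,0,-0.1,-1],[0,0,0,0,0,-0.2,-1],[0,0,0,0,0,-0.3,-1],[0,0,0,0,0,-0.4,-1],[0,0,0,0,0,-0.4,-1]]]'; python3 - <<'E'
from h import *
t=camera('top')[:,:,::-1];s=camera('side')[:,:,::-1]
def c(im,x,y,w=50,h=50,k=8): return cv2.resize(im[y:y+h,x:x+w],(w*k,h*k),interpolation=cv2.INTER_CUBIC)
cv2.imwrite('pics/a4.png',np.hstack([c(s,320,220),c(t,325,165)]))
E
```

```text
clock: 16.27
eef_pos: [0.506, 0.0386, 0.0665]
ee_rot: [-0.622, -3.079, 0.0]
contact_force: [-0.8, 0.9, 0.3]
gripper_width: 0.014
```

View pics/a4.png

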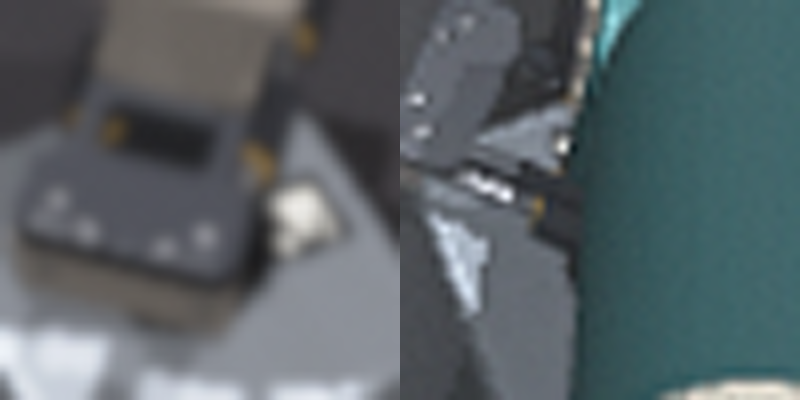

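The gripper hides most of the window, so I'll release, back off to the left and read it.

```bash
python3 -m inch '[[[0,0,0,0,0,0,1],[0,0,0,0,0,0,1],[0,0,0,0,0,0,1],[0,0,0,0,0,0,1],[0,0,0,0,0,0,1]]]'; python3 -m inch '[[[0,0,50,0,0,0,1],[0,0,100,0,0,0,1],[0,50,110,0,0,0,1],[0,100,110,0,0,0,1],[0,150,110,0,0,0,1]]]';python3 -m inch '[[[0,40,0,0,0,0,1],[0,80,0,0,0,0,1],[0,100,0,0,0,0,1],[0,100,0,0,0,0,1]]]'; python3 - <<'E'
from h import *
t=camera('top')[:,:,::-1];s=camera('side')[:,:,::-1]
cv2.imwrite('pics/top5.png',t);cv2.imwrite('pics/side5.png',s)
def c(im,x,y,w=40,h=40,k=10): return cv2.resize(im[y:y+h,x:x+w],(w*k,h*k),interpolation=cv2.INTER_CUBIC)
cv2.imwrite('pics/a5.png',np.hstack([c(s,325,230),c(t,334,175)]))
E
```

```text
clock: 17.0
eef_pos: [0.5061, 0.0383, 0.0666]
ee_rot: [0.624, 3.079, -0.0]
contact_force: [-0.2, -0.6, 0.6]
gripper_width: 0.0624
clock: 17.62
eef_pos: [0.5061, 0.1899, 0.1771]
ee_rot: [0.624, 3.078, 0.001]
contact_force: [0.0, 0.5, 0.5]
gripper_width: 0.0919
clock: 18.12
eef_pos: [0.5058, 0.289, 0.1763]
ee_rot: [-0.62, -3.08, 0.001]
contact_force: [-0.7, -0.8, -0.5]
gripper_width: 0.0921
```

View pics/a5.png

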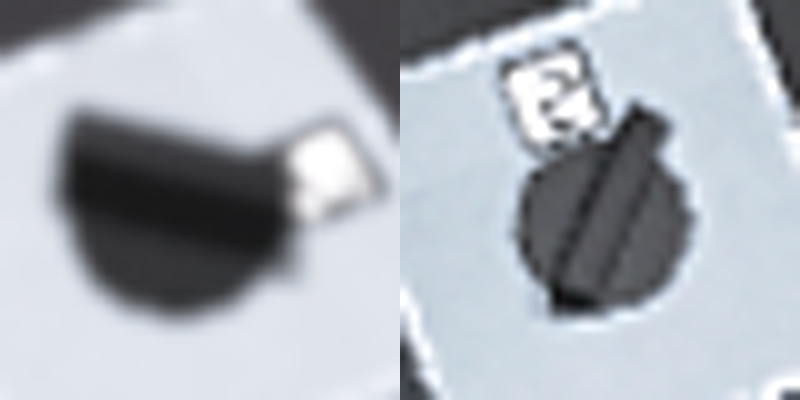

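```bash
python3 - <<'E'
from h import *
X=ray('top',353.85,197.4,.045)
t=cv2.imread('pics/top5.png')
# box yaw from window direction
g=cv2.cvtColor(t,6)
m=np.zeros_like(g);y0,x0,y1,x1=178,342,192,357
print(g[y0:y1,x0:x1])
yaw=np.radians(20.5);ex=np.array([np.cos(yaw),np.sin(yaw),0]);ey=np.array([-np.sin(yaw),np.cos(yaw),0])
# rectified: image up = toward axis (-ex), right = up rotated cw seen from above
S=400;W=.034;P=[]
for a,b in((-1,-1),(1,-1),(1,1),(-1,1)): # a right,b down
    P.append(proj('top',X+ex*(.042+b*W/2)+ey*(a*W/2)))
H=cv2.getPerspectiveTransform(np.float32(P),np.float32([[0,0],[S,0],[S,S],[0,S]]))
w=cv2.warpPerspective(t,H,(S,S),flags=cv2.INTER_CUBIC)
cv2.imwrite('pics/a6.png',w)
E
```

```text
[[ 98 164 207 236 255 240 235 217 205 206 218 215 215 215 213]
 [203 252 251 239 231 202 200 177 103 114 208 218 214 214 214]
 [236 229 201 199 174 124 144 182 201 177 128 223 216 213 212]
 [214 198 107 111 180 197 234 255 255 255 116 213 219 216 214]
 [218 191 119 246 255 255 186 159 165 230 111 166 222 216 215]
 [218 192 189 255 254 251 245 255 146 146 177 156 226 219 219]
 [217 206 157 230 254 253 253 229 187 236 255 108 211 225 221]
 [214 219 189 189 255 253 116 185 250 255 255 141 134 230 195]
 [213 215 190 148 252 255 186 225 255 242 253 230 126 219 135]
 [214 216 207 158 217 255 255 108  95 184 240 179 144 162  40]
 [213 213 219 191 178 255 255 221 169 182  87 162 204  82  48]
 [213 214 219 210 150 151 172  77 113 132  84  78  58  37  67]
 [215 214 215 220 210 149 142 128  88  80  78  68  59  55  78]
 [211 211 210 217 223 195 119  77  83  87  86  65  44  70  79]]
```

View pics/a6.png

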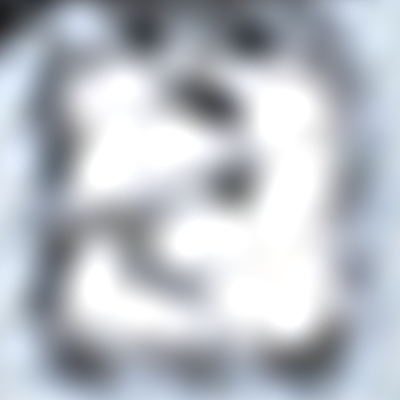

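Rectified with the axis at the top, the window shows a tilted "2": a top arc, a diagonal to the lower left, a foot stroke to the right, and an empty lower right. It is about centred, so 4 is 2 x 0.698 = 1.396 rad further clockwise. I'll regrasp and turn by that.

```bash
python3 -m inch '[[[0,-50,0,0,0,0,1],[0,-100,0,0,0,0,1],[0,-150,0,0,0,0,1],[0,-200,0,0,0,0,1],[0,-250,0,0,0,0,1]]]'; python3 -m inch '[[[0,0,0,0,0,0,1],[0,0,-40,0,0,0,1],[0,0,-80,0,0,0,1],[0,0,-110,0,0,0,1],[0,0,-110,0,0,0,1]]]' ; python3 -m inch '[[[0,0,0,0,0,0,-1],[0,0,0,0,0,0,-1],[0,0,0,0,0,0,-1],[0,0,0,0,0,0,-1],[0,0,0,0,0,0,-1]]]'; python3 -m inch '[[[0,0,0,0,0,0,-1],[0,0,0,0,0,0,-1],[0,0,0,0,0,0,-1],[0,0,0,0,0,0,-1],[0,0,0,0,0,0,-1]]]'
```

```text
clock: 18.85
eef_pos: [0.5054, 0.0346, 0.1769]
ee_rot: [0.628, 3.078, 0.0]
contact_force: [0.7, 0.6, -0.8]
gripper_width: 0.092
clock: 19.48
eef_pos: [0.5042, 0.0379, 0.065]
ee_rot: [-0.624, -3.075, 0.003]
contact_force: [-1.4, -0.1, 0.1]
gripper_width: 0.0919
clock: 20.1
eef_pos: [0.5062, 0.0384, 0.0668]
ee_rot: [0.623, 3.079, 0.0]
contact_force: [0.3, -0.9, -0.2]
gripper_width: 0.0441
clock: 20.72
eef_pos: [0.5062, 0.0385, 0.0666]
ee_rot: [0.623, 3.079, 0.0]
contact_force: [0.2, 1.5, -1.0]
gripper_width: 0.0138
```

```bash
python3 -m inch '[[[0,0,0,0,0,-0.15,-1],[0,0,0,0,0,-0.3,-1],[0,0,0,0,0,-0.45,-1],[0,0,0,0,0,-0.6,-1],[0,0,0,0,0,-0.7,-1]]]'; python3 -m inch '[[[0,0,0,0,0,-0.15,-1],[0,0,0,0,0,-0.3,-1],[0,0,0,0,0,-0.45,-1],[0,0,0,0,0,-0.6,-1],[0,0,0,0,0,-0.69,-1]]]'; python3 -m inch '[[[0,0,0,0,0,0,-1],[0,0,0,0,0,0,-1],[0,0,0,0,0,0,1],[0,0,0,0,0,0,1],[0,0,0,0,0,0,1]]]'; python3 -m inch '[[[0,0,0,0,0,0,1],[0,0,0,0,0,0,1],[0,0,0,0,0,0,1],[0,0,30,0,0,0,1],[0,0,80,0,0,0,1]]]';python3 -m inch '[[[0,40,30,0,0,0,1],[0,80,30,0,0,0,1],[0,130,30,0,0,0,1],[0,180,30,0,0,0,1],[0,230,30,0,0,0,1]]]';python3 -m inch '[[[0,20,0,0,0,0,1],[0,20,0,0,0,0,1]]]'; python3 - <<'E'
from h import *
X=ray('top',353.85,197.4,.045)
t=camera('top')[:,:,::-1];s=camera('side')[:,:,::-1];cv2.imwrite('pics/top7.png',t);cv2.imwrite('pics/side7.png',s)
yaw=np.radians(20.5);ex=np.array([np.cos(yaw),np.sin(yaw),0]);ey=np.array([-np.sin(yaw),np.cos(yaw),0])
S=390;W=.04;out=[]
for n,im in(('top',t),('side',s)):
  P=[proj(n,X+ex*(.042+b*W/2)+ey*(a*W/2)) for a,b in((-1,-1),(1,-1),(1,1),(-1,1))]
  H=cv2.getPerspectiveTransform(np.float32(P),np.float32([[0,0],[S,0],[S,S],[0,S]]))
  out.append(cv2.warpPerspective(np.ascontiguousarray(im),H,(S,S),flags=cv2.INTER_CUBIC))
cv2.imwrite('pics/a7.png',np.hstack(out))
E
```

```text
clock: 21.35
eef_pos: [0.5058, 0.0382, 0.0665]
ee_rot: [-1.646, -2.675, 0.001]
contact_force: [-0.8, -1.3, -0.1]
gripper_width: 0.0138
clock: 21.98
eef_pos: [0.5052, 0.0381, 0.0665]
ee_rot: [-2.453, -1.961, 0.002]
contact_force: [-2.9, -0.3, 2.8]
gripper_width: 0.0137
clock: 22.6
eef_pos: [0.5065, 0.0385, 0.0666]
ee_rot: [2.45, 1.966, 0.001]
contact_force: [-0.7, 0.6, 0.4]
gripper_width: 0.0418
clock: 23.22
eef_pos: [0.505, 0.0381, 0.1465]
ee_rot: [-2.45, -1.965, 0.006]
contact_force: [0.5, -0.1, 0.5]
gripper_width: 0.0912
clock: 23.85
eef_pos: [0.5059, 0.27, 0.1767]
ee_rot: [-2.451, -1.965, -0.0]
contact_force: [0.8, 0.1, -0.1]
gripper_width: 0.0921
clock: 24.1
eef_pos: [0.5058, 0.2888, 0.1763]
ee_rot: [2.448, 1.968, -0.001]
contact_force: [0.2, -0.2, -0.2]
gripper_width: 0.0921
```

View pics/a7.png

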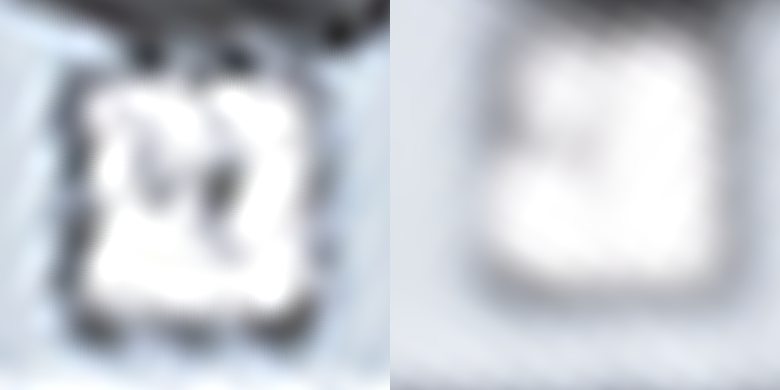

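The left panel reads as a "4": a slanting left stroke at x about 150 and a stem at x about 220. I'll check the centring numerically, using the darkness inside the window for this picture and for the 2.

```bash
python3 - <<'E'
from h import *
X=ray('top',353.85,197.4,.045);yaw=np.radians(20.5);ex=np.array([np.cos(yaw),np.sin(yaw),0]);ey=np.array([-np.sin(yaw),np.cos(yaw),0])
S=400;W=.04
P=[proj('top',X+ex*(.042+b*W/2)+ey*(a*W/2)) for a,b in((-1,-1),(1,-1),(1,1),(-1,1))]
H=cv2.getPerspectiveTransform(np.float32(P),np.float32([[0,0],[S,0],[S,S],[0,S]]))
for n in('top0','top5','top7'):
  g=cv2.warpPerspective(cv2.cvtColor(cv2.imread(f'pics/{n}.png'),6),H,(S,S),flags=cv2.INTER_CUBIC)
  d=255.-g; cols=d[110:290].mean(0); print(n,cols[40:360:10].round().astype(int))
  e=np.clip(d[110:285,112:292]-15,0,None); print('centroid mm from col200:',((e.sum(0)*np.arange(112,292)).sum()/e.sum()-200)*.1, 'mean dark',e.mean())
E
```

```text
top0 [ 59  79 109 140 157 153 131 103  73  45  22   8   2   3   4   5   6   6
   6   5   4   3   1   1   5  21  54  92 116 113  90  62]
centroid mm from col200: -6.904755757386022 mean dark 9.024984126984126
top5 [ 36  62 100 129 128  95  53  27  24  34  44  50  49  44  39  41  48  57
  62  57  41  18   4   0   0   4  22  52  79  90  83  66]
centroid mm from col200: -1.3748922485403712 mean dark 26.75174603174603
top7 [ 35  61  99 130 131  98  49  15   5  10  21  28  29  22  16  15  25  45
  61  61  43  20   5   0   0   4  21  50  77  88  81  63]
centroid mm from col200: 0.3809629394337634 mean dark 15.291142857142857
```

The 4 spans about columns 130 to 250, against a window centre near 206. That is about 2° off, well inside the 8° tolerance. The arm is clear of everything, so I'm handing in.

```bash
python3 -c "
from rig import hand_in,observe
print(hand_in());o=observe();print(o['clock'],o['contact_force'])"
```

```text
the job is handed in; nothing more can be done
None
the job is handed in; nothing more can be done
```

I drove the screw on the left block home and turned the number drum until 4 stood in the window, then handed in with the arm clear of everything. The job took about 24 s of the 72 s allowed.

- **Screw:** I turned it about 310° clockwise, mostly at 13–22 N of push. The force dipped to 11.5 N for a moment and peaked at 27 N. With the push eased to zero, the head sat about 6.1 mm below its start, and the side picture after release showed the flange flat on the block. I estimated that depth from the tool height, because the joint value itself can't be read.
- **Choice of block:** the heights I measured from the two cameras were 76 mm on the left and 64 mm on the right, against an expected 75 and 69 mm. The right one was off, but the finger contact height on the left confirmed the choice.
- **Drum:** after a first small turn the window showed 2, so I turned it 1.39 rad further. The final top picture shows 4, about 2° from the middle, with 8° allowed. The side camera was too blurred to confirm the digit, so the reading rests on the top camera only.
- **Loose glassware:** the moves stayed well clear of the wash bottle, beaker and flask, but I didn't check them in the last picture.

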